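# Assemble a cascade impactor stage by stage

### The job

Assemble the particle impactor on its base from the bottom up: the fine stage (many tiny jet holes) first, then the middle stage (six jets), then the coarse stage (one big jet), and the inlet head with its tube last, each upright and fully seated in the one below before the next goes on. Lower the parts into place rather than dropping them, do not tip any of them over, and leave the other things on the bench where they are.

Things in the scene. Friction and masses are not known exactly. Their poses are not given: they have to be found in the camera images.
- base: Base fixed to the bench: steel foot disc, diameter 100 mm, 8 thick; round body, diameter 58, top at 45; hose barb low at its +x side. Socket in the top: diameter 49, 7 deep, grey screen as floor. Origin: centre of underside, z up. All joints alike: a spigot enters the socket below with 2 play all round, its shoulder rests on the rim; the fine stage's origin seats 39 above the base's.
- fine_stage: Round, matt aluminium, diameter 58 mm, standing on a chamfered spigot, diameter 45, 6 long. Origin: centre of its underside, z up. Socket in its top: diameter 49, 7 deep. Total height 30 (wall from 6 up to 30), about 120 g. Shortest stage; one groove round the wall; socket floor with 43 tiny dark jet holes, diameter 2.6. The next part's origin seats 24 above this one's.
- middle_stage: Round, matt aluminium, diameter 58 mm, standing on a chamfered spigot, diameter 45, 6 long. Origin: centre of its underside, z up. Socket in its top: diameter 49, 7 deep. Total height 36 (wall from 6 up to 36), about 140 g. Two grooves round the wall; six dark jet holes, diameter 8.4, in a ring on the socket floor. The next part's origin seats 30 above this one's.
- coarse_stage: Round, matt aluminium, diameter 58 mm, standing on a chamfered spigot, diameter 45, 6 long. Origin: centre of its underside, z up. Socket in its top: diameter 49, 7 deep. Total height 42 (wall from 6 up to 42), about 160 g. Tallest stage; three grooves round the wall; one dark jet hole, diameter 20, in the middle of the socket floor. The next part's origin seats 36 above this one's.
- inlet_head: Round, matt aluminium, diameter 58 mm, standing on a chamfered spigot, diameter 45, 6 long. Origin: centre of its underside, z up. No socket: rim from 6 to 18 above the origin, a cone from 18 to 32, then an upright tube, diameter 20, from 32 to 68 (its top), to grip it by. About 130 g.
- filter_dish: Bystander: flat closed clear filter dish, diameter 55, 11 high, white filter in it; origin at the centre of its underside. Leave alone.
- union: Bystander: small upright brass tube fitting, diameter 22, 28 high; origin at the centre of its underside. Leave alone.
- vial: Bystander: small upright amber glass vial with white cap, diameter 24, 32 high; origin at the centre of its underside. Leave alone.
- screwdriver: Bystander: lying screwdriver with black handle, 180 long, along its own x. Leave alone.
- wrench: Bystander: lying steel wrench, 150 long, along its own x. Leave alone.
Mind the look-alikes: they are no part of the job. What is shaped like the fine_stage but yellow is not meant.

How it is judged:
By the outcome, as a careful person would: the job done as asked, in the order asked, and still so for the second after the job is handed in, with the robot touching nothing.
It also fails if it takes over 99 s, if anything falls off the work surface, if the arm or the gripper's body presses on something with over 40 N, if the wrist force passes 120 N, or if a joint passes its speed limit or range.

### The arm

A 6-joint arm with a two-finger parallel gripper is mounted at the origin on the work surface. World frame = base frame: x ahead of the robot, y to its left, z up, the work surface at z = 0. Lengths are in m, angles in rad, forces in N, time in s.
With the tool pointing down it reaches from about 0.35 to 0.775 m from the base axis. Payload 7.3 kg.
Tool frame: the origin (TCP) lies on the mounting face of the last link; the fingertips stand 178 mm ahead of it and the grasp point (between the pads) lies 159 mm ahead of it (robot.grip_depth is the distance from the TCP to the grasp point, in m); z points along the fingers, y is the line along which they close (so a half turn about z gives the same grasp; the last joint's range is limited). The gripper opens to 92 mm and grips with 3 to 60 N. Pads are 19 mm wide; open, the fingers measure 130 mm over their backs; the gripper's body (75 mm by 190 mm) begins 47 mm behind the grasp point.
Start: joints at [-1.372, 0.342, 1.524, -0, 1.275, -0.146], TCP at [0.177, -0.494, 0.405] pointing down, gripper open.
Joint ranges: [-2.53, 2.53], [-0.77, 2.02], [0.04, 2.7], [-1, 4.14], [0.28, 2.66], [-3.11, 3.11]. Speed limits (rad/s): [2.57, 2.57, 3.14, 3.14, 3.14, 3.14].

### API

Orientations are given as [roll, pitch, yaw] about the fixed x, y, z axes, in that order (R = Rz(yaw) Ry(pitch) Rx(roll)).
In Python, from cell import observe, cams, robot, models gives the robot as it stands.
- The arm moves only by the shell command python3 -m jog 'ROWS' [FORCE]. ROWS is JSON, a list of rows, each a list of 3 entries, a list of its own where there are three numbers: the shift along the tool's x, y, z each as a share of 0.4 m, from -1 to 1, then the turn about the tool's z as a share of pi rad, from -1 to 1, then the closure, from 0 (fully open) to 1 (shut). In form: [[[x, y, z], turn, jaw], ...]. A call has 1 to 12 rows; each row is the pose to reach, as a shift and turn from the pose commanded when the call began, along the tool's axes at that moment, turning the shorter way round; what a row does not reach only later rows make up. A row lasts 1/8 s, in which the tool goes at most 62.5 mm and 10.7 degrees, less where a joint would pass 70% of its speed; a pose out of reach is approached as far as the arm can. A call with a number of a shift or a turn outside -1 to 1 is refused whole. A call with a gripper value outside its range is refused whole. The fingers move at their own pace and stop on an object; FORCE is the grip in N (left out, the last holds). Time passes only in rows, so rows that repeat a pose let the fingers close. It gives the time, the measured TCP pose, the force, the opening and the grip force at its end, in the units of the state.
- observe(): the state, without advancing time (a new reading comes with each control period).
- cams.read_camera(name): name is "scene" or "top"; returns the picture (420x560x3 uint8, red, green, blue); there is no depth.
- cams.camera_model(name): a dict with "camera_matrix" (3x3 intrinsics, pixels), "pose" (4x4, takes a point from camera to world coordinates). Camera axes: x right, y down, z forward; pixel columns grow to the right and rows downward; lengths in m; the calibration is good to about 2 mm. A picture is of the moment at which its call begins. camera_model takes no time and is no camera call.
- robot.hand_in(): hands the job in; it is judged then, once.
Trained networks look in the newest picture that a camera, given by its name, has taken for a name from the list of things; names that differ only in an ending like _2 or _b are one class to them, and where a whole thing is asked for, a point or a joint stands for the part that bears it (a point fixed in the world has none). Each returns a list of dicts, best first, with "confidence" (0 to 1); they miss things now and then, are a little off and sometimes report something else, mostly with a low value. They report only what shows in the picture. A call takes as long as a camera call. They do not tell look-alikes from the thing itself.
- models.find_in(target, camera): "position" ([x, y, z] in m, in world coordinates, good to about 4 mm: the middle of the surface that is visible of it).
- models.pinpoint(target, camera): "position" ([x, y, z] in m, in world coordinates, good to about 4 mm: a listed point, or the origin of a listed thing).
The state is a dict: "time": time; "qpos": joint angles; "qvel": joint speeds; "joint_efforts": joint torques, N m; "tool_pos": TCP position; "tool_rot": TCP orientation; "contact_force": force on the tool from outside, world axes, zero at the start; "torque": the same for the moment, N m; "opening": finger opening in m; "grip_force": force on a finger pad.
Only numpy, scipy, OpenCV 4.12 (cv2) and the standard library are available. Lean on these libraries where they do the work, as an engineer would, in place of code of your own. Each camera call takes 0.05 s, during which the arm holds its last target. There are 200 camera calls.

## Working session

There is one attempt and no reset: what is moved stays moved. The work goes in short steps, Python scripts to look and compute and a shell command to move; the robot and the scene stay as the last step left them, time stands still between calls to the robot, and variables do not carry over. Pictures are saved under pics/ and viewed, at most 14 in all, crops included, and the job is handed in when it is done.

```bash
mkdir -p pics; ls; python3 - <<'E'
from cell import observe,cams,robot,models
import cv2
for c in("scene","top"):
    cv2.imwrite(f"pics/{c}0.png",cams.read_camera(c)[:,:,::-1])
    for t in["base","fine_stage","middle_stage","coarse_stage","inlet_head"]:
        for d in models.pinpoint(t,c)[:3]: print(c,t,[round(float(v),3) for v in d["position"]],round(d["confidence"],2))
o=observe();print(o["time"],o["tool_pos"],o["tool_rot"],o["opening"],o["contact_force"])
E
```

```text
pics
scene base [0.436, 0.237, -0.0] 0.92
scene fine_stage [0.638, -0.138, -0.001] 0.85
scene fine_stage [0.71, 0.012, -0.005] 0.82
scene fine_stage [0.674, -0.237, 0.0] 0.68
scene middle_stage [0.458, -0.018, -0.002] 0.69
scene inlet_head [0.473, -0.253, 0.0] 0.87
top fine_stage [0.639, -0.14, -0.003] 0.82
top fine_stage [0.671, -0.238, 0.001] 0.76
top fine_stage [0.735, -0.132, -0.001] 0.67
top middle_stage [0.461, -0.019, -0.0] 0.77
top coarse_stage [0.628, 0.152, 0.004] 0.67
top coarse_stage [0.458, 0.141, -0.0] 0.42
top inlet_head [0.474, -0.247, 0.004] 0.91
top inlet_head [0.464, -0.018, -0.001] 0.46
top inlet_head [0.434, 0.245, -0.001] 0.29
0.6 [ 0.17747098 -0.49410889  0.40473116] [3.14147769e+00 2.03224200e-05 3.44784116e-01] 0.0919092850313567 [ 0.44581487 -0.76578341  0.50099896]
```

View pics/scene0.png

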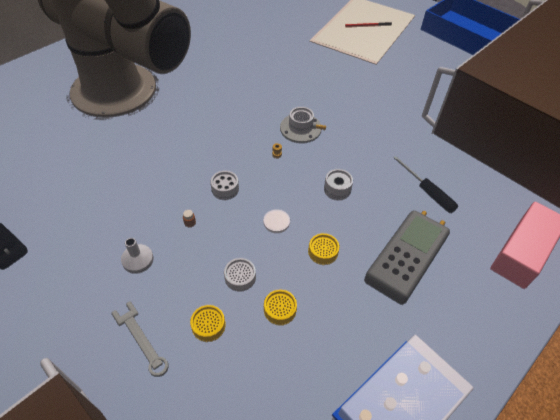

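View pics/top0.png

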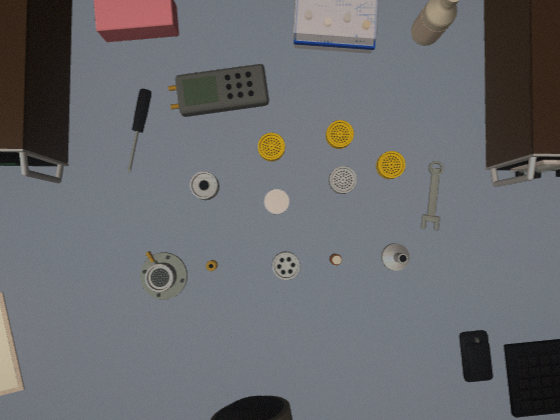

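The base is at scene (301,120) / top (161,276). The silver fine stage is at top (343,180), the middle stage at (286,265), the coarse stage at (204,185) and the head at (396,257). Three yellow decoys sit around the fine stage. Next I'll refine these positions by fitting silhouettes in both views.

```bash
cat > fit.py <<'E'
import numpy as np,cv2
from scipy.optimize import minimize
from cell import cams
S=4
PROF={"fine":[(29,6),(29,30),(22.5,0)],"middle":[(29,6),(29,36),(22.5,0)],"coarse":[(29,6),(29,42),(22.5,0)],
 "head":[[(22.5,0),(29,6),(29,18)],[(29,18),(10,32)],[(10,32),(10,68)]],"base":[[(50,0),(50,8)],[(29,8),(29,45)]]}
def proj(P,m):
    T=np.linalg.inv(m["pose"]);q=P@T[:3,:3].T+T[:3,3];q=q@np.array(m["camera_matrix"]).T;return q[:,:2]/q[:,2:]
def sil(name,x,y,m,org,sz,z0=0):
    im=np.zeros((sz*S,sz*S),np.uint8);pr=PROF[name];pr=pr if isinstance(pr[0],list) else [pr]
    a=np.linspace(0,2*np.pi,60,False)
    for part in pr:
        P=np.array([[x+r/1e3*np.cos(t),y+r/1e3*np.sin(t),z0+z/1e3] for r,z in part for t in a])
        u=((proj(P,m)-org+.5)*S*16).astype(np.int32)
        cv2.fillConvexPoly(im,cv2.convexHull(u),255,cv2.LINE_AA,4)
    return cv2.resize(im,(sz,sz),interpolation=cv2.INTER_AREA)/255.
def fit(name,x,y,imgs,sz=64,which=("scene","top"),thr=14,z0=0):
    data=[]
    for c in which:
        m=cams.camera_model(c);u=proj(np.array([[x,y,z0+.02]]),m)[0];org=np.floor(u)-sz//2
        o=org.astype(int);im=cv2.cvtColor(imgs[c],cv2.COLOR_RGB2LAB).astype(float)[max(o[1],0):o[1]+sz,o[0]:o[0]+sz]
        s=sil(name,x,y,m,org,sz,z0);near=cv2.dilate(s,np.ones((9,9)))>0
        ring=(cv2.dilate(s,np.ones((15,15)))>0)&~near
        bg=np.median(im[ring],0);d=np.linalg.norm((im-bg)*[.5,2,2],axis=2)
        mask=np.clip(d/thr-.5,0,1)
        n,l,st,_=cv2.connectedComponentsWithStats((mask>.2).astype(np.uint8))
        mask=cv2.morphologyEx((mask>.5).astype(np.uint8),cv2.MORPH_CLOSE,np.ones((5,5))).astype(float)
        data.append((m,org,mask,near))
    f=lambda p:sum(np.abs(sil(name,p[0],p[1],m,o,sz,z0)-k)[nr].sum() for m,o,k,nr in data)
    r=minimize(f,[x,y],method="Nelder-Mead",options=dict(initial_simplex=[[x-.005,y-.004],[x+.006,y],[x,y+.006]],xatol=1e-4,fatol=.1))
    return r.x,r.fun,sum(sil(name,*r.x,m,o,sz,z0).sum() for m,o,k,nr in data),data
E
python3 - <<'E'
from fit import *
imgs={c:cv2.imread(f"pics/{c}0.png")[:,:,::-1].copy() for c in("scene","top")}
row=[]
for n,x,y in[("base",.436,.24),("fine",.639,-.139),("middle",.46,-.018),("coarse",.628,.152),("head",.474,-.25)]:
    for w in(("scene",),("top",),("scene","top")):
        r=fit(n,x,y,imgs,96 if n=="base" else 72,w);print(n,w,r[0].round(4),round(r[1]),round(r[2]))
        if len(w)==2:
            t=np.hstack([np.dstack([k,sil(n,*r[0],m,o,len(k)),0*k])*255 for m,o,k,_ in r[3]]);row.append(cv2.resize(t,(384,192)))
row.append(row[0]*0)
cv2.imwrite("pics/m.png",np.vstack([np.hstack(row[i:i+2]) for i in(0,2,4)]))
E
```

```text
base ('scene',) [0.436 0.239] 77 1197
base ('top',) [0.434  0.2419] 103 1819
base ('scene', 'top') [0.4345 0.241 ] 213 3012
fine ('scene',) [ 0.6407 -0.1391] 42 924
fine ('top',) [ 0.6399 -0.136 ] 45 657
fine ('scene', 'top') [ 0.6404 -0.138 ] 118 1579
middle ('scene',) [ 0.4602 -0.0197] 41 734
middle ('top',) [ 0.4591 -0.0165] 38 651
middle ('scene', 'top') [ 0.4591 -0.018 ] 109 1384
coarse ('scene',) [0.626  0.1515] 38 785
coarse ('top',) [0.6244 0.1547] 41 697
coarse ('scene', 'top') [0.6249 0.1537] 112 1479
head ('scene',) [ 0.4787 -0.2519] 41 873
head ('top',) [ 0.478  -0.2492] 44 644
head ('scene', 'top') [ 0.4785 -0.2514] 112 1517[ WARN:0@2.191] global loadsave.cpp:1063 imwrite_ Unsupported depth image for selected encoder is fallbacked to CV_8U.
```

View pics/m.png

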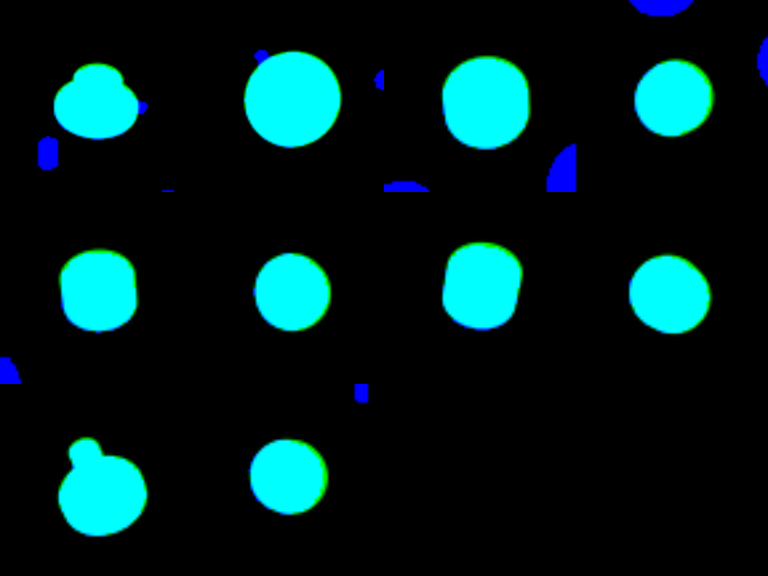

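The fits are clean. The two cameras differ by a constant of about 3 mm in y, and I'll settle that by squeezing parts with the gripper. Next, a helper for converting targets to rows.

```bash
cat > go.py <<'E'
import sys,numpy as np
from cell import observe,robot
from scipy.spatial.transform import Rotation as R
def st():
    o=observe();r=R.from_euler("xyz",o["tool_rot"]);return o,r
def rows(x,y,z,yaw):
    "grasp point target -> shares"
    o,r=st();d=r.inv().apply(np.array([x,y,z+robot.grip_depth])-o["tool_pos"])/.4
    t=((np.radians(yaw)-o["tool_rot"][2]+np.pi)%(2*np.pi)-np.pi)
    print("shift",d.round(4),"turn",round(-t/np.pi,4))
def show():
    o,r=st();g=o["tool_pos"]+r.apply([0,0,robot.grip_depth])
    print("t",round(o["time"],2),"grasp",g.round(4),"rpy",np.degrees(o["tool_rot"]).round(2),"q",np.round(o["qpos"],2),"open",round(o["opening"],4),"F",np.round(o["contact_force"],1),"g",round(o["grip_force"],1))
if __name__=="__main__":
    show()
    if len(sys.argv)>1: rows(*map(float,sys.argv[1:]))
E
python3 go.py .640 -.1375 .10 146
```

```text
t 0.6 grasp [ 0.1775 -0.4941  0.2455] rpy [179.99   0.    19.75] q [-1.37  0.34  1.52 -0.    1.28 -0.15] open 0.0919 F [ 0.4 -0.8  0.5] g 0.0
shift [ 1.3896 -0.4483  0.3637] turn -0.7014
```

```bash
python3 -m jog '[[[0.7,-0.22,0.1],-0.2,0],[[0.7,-0.22,0.1],-0.2,0],[[0.7,-0.22,0.1],-0.2,0],[[0.7,-0.22,0.1],-0.2,0],[[0.7,-0.22,0.1],-0.2,0],[[0.7,-0.22,0.1],-0.2,0]]' 10; python3 go.py .640 -.1375 .10 56
```

```text
time: 1.35
tool_pos: [0.4131, -0.3146, 0.3642]
tool_rot: [-3.141, -0.001, 0.978]
contact_force: [-0.4, 0.4, -0.2]
opening: 0.0918
grip_force: 0.0
t 1.35 grasp [ 0.4131 -0.3144  0.205 ] rpy [-1.7996e+02 -3.0000e-02  5.6020e+01] q [-0.8   0.37  1.6   0.    1.17 -0.21] open 0.0918 F [-0.4  0.4 -0.2] g 0.0
shift [0.684  0.2231 0.2628] turn 0.0001
```

```bash
python3 -m jog '[[[0.684,0.223,0.2],0,0],[[0.684,0.223,0.2],0,0],[[0.684,0.223,0.2],0,0],[[0.684,0.223,0.2],0,0],[[0.684,0.223,0.2],0,0],[[0.684,0.223,0.2],0,0],[[0.684,0.223,0.2],0,0]]'; python3 go.py .640 -.1375 .024 56
```

```text
time: 2.22
tool_pos: [0.6384, -0.1418, 0.2847]
tool_rot: [-3.141, 0.001, 0.973]
contact_force: [0.4, 0.8, -0.5]
opening: 0.0917
grip_force: 0.0
t 2.23 grasp [ 0.6382 -0.1419  0.1255] rpy [-1.7998e+02  5.0000e-02  5.5720e+01] q [-0.34  0.68  1.29 -0.    1.17  0.26] open 0.0917 F [ 0.4  0.8 -0.5] g 0.0
shift [ 0.0115 -0.0027  0.2538] turn -0.0015
```

```bash
python3 -m jog '[[[0.01,0,0.1],0,0],[[0.01,0,0.2],0,0],[[0.01,0,0.253],0,0],[[0.01,0,0.253],0,0],[[0.01,0,0.253],0,0.3],[[0.01,0,0.253],0,0.5],[[0.01,0,0.253],0,0.5],[[0.01,0,0.253],0,0.5],[[0.01,0,0.253],0,0.5]]' 10; python3 go.py
```

```text
time: 3.35
tool_pos: [0.6412, -0.1373, 0.184]
tool_rot: [3.141, 0.0, 0.973]
contact_force: [-2.4, 1.4, 3.0]
opening: 0.0579
grip_force: 10.0
t 3.35 grasp [ 0.6413 -0.1373  0.0248] rpy [179.98   0.    55.77] q [-0.33  0.8   1.37 -0.    0.97  0.27] open 0.0579 F [-2.4  1.4  3. ] g 10.0
```

```bash
python3 -m jog '[[[0,0,0],0,0],[[0,0,0],0,0],[[0,0,-0.1],-0.1,0],[[0,0,-0.1],-0.2,0],[[0,0,-0.1],-0.3,0],[[0,0,-0.1],-0.5,0],[[0,0,-0.1],-0.5,0],[[0,0,-0.1],-0.5,0],[[0,0,-0.1],-0.5,0],[[0,0,-0.1],-0.5,0],[[0,0,-0.1],-0.5,0],[[0,0,-0.1],-0.5,0]]'; python3 go.py .6410 -.1375 .024 146
```

```text
time: 4.85
tool_pos: [0.6412, -0.1373, 0.2233]
tool_rot: [-3.141, -0.0, 2.543]
contact_force: [0.9, -0.3, 0.4]
opening: 0.0917
grip_force: 0.0
t 4.85 grasp [ 0.6412 -0.1373  0.0641] rpy [-1.7999e+02 -1.0000e-02  1.4572e+02] q [-0.33  0.75  1.34 -0.    1.05 -1.3 ] open 0.0917 F [ 0.9 -0.3  0.4] g 0.0
shift [ 0.0002 -0.0006  0.1002] turn -0.0016
```

```bash
python3 -m jog '[[[0,0,0.1],0,0],[[0,0,0.1],0,0],[[0,0,0.1],0,0.3],[[0,0,0.1],0,0.5],[[0,0,0.1],0,0.5],[[0,0,0.1],0,0.5],[[0,0,0.1],0,0.5]]' 10; python3 go.py .4355 .2405 .14 146
```

```text
time: 5.72
tool_pos: [0.6413, -0.1374, 0.1842]
tool_rot: [3.141, 0.001, 2.544]
contact_force: [-0.8, 1.0, 3.3]
opening: 0.0576
grip_force: 10.0
t 5.72 grasp [ 0.6415 -0.1375  0.025 ] rpy [1.7999e+02 6.0000e-02 1.4575e+02] q [-0.33  0.8   1.37 -0.    0.97 -1.3 ] open 0.0576 F [-0.8  1.   3.3] g 10.0
shift [ 0.9568  0.4915 -0.2883] turn -0.0014
```

```bash
python3 -m jog '[[[0,0,0],0,0],[[0,0,0],0,0],[[0,0,-0.12],0,0],[[0,0,-0.2],0,0],[[0.5,0.25,-0.2],0,0],[[0.5,0.25,-0.2],0,0],[[0.5,0.25,-0.2],0,0],[[0.5,0.25,-0.2],0,0],[[0.5,0.25,-0.2],0,0]]'; python3 go.py .6414 -.1374 .06 145.75; python3 - <<'E'
from fit import *
imgs={c:cams.read_camera(c) for c in("scene","top")}
cv2.imwrite("pics/s1.png",np.hstack([imgs[c][100:380,100:480] for c in imgs])[:,:,::-1])
for n,x,y in[("base",.436,.24),("fine",.641,-.137),("coarse",.626,.153)]:
    for w in(("scene",),("top",)):
        r=fit(n,x,y,imgs,96 if n=="base" else 72,w);print(n,w,r[0].round(4),round(r[1]),round(r[2]))
E
```

```text
time: 6.85
tool_pos: [0.5309, 0.0599, 0.2636]
tool_rot: [-3.141, -0.001, 2.547]
contact_force: [0.7, -0.1, 0.9]
opening: 0.0916
grip_force: 0.0
t 6.85 grasp [0.5308 0.06   0.1044] rpy [-1.7997e+02 -5.0000e-02  1.4595e+02] q [-0.03  0.51  1.68  0.    0.95 -1.01] open 0.0916 F [ 0.7 -0.1  0.9] g 0.0
shift [-0.5052 -0.2541  0.1105] turn 0.0011
base ('scene',) [0.4445 0.2288] 769 1217
base ('top',) [0.4334 0.2389] 414 1819
fine ('scene',) [ 0.6416 -0.1397] 48 925
fine ('top',) [ 0.6406 -0.1362] 44 657
coarse ('scene',) [0.626  0.1514] 32 785
coarse ('top',) [0.6169 0.1537] 211 695
```

View pics/s1.png

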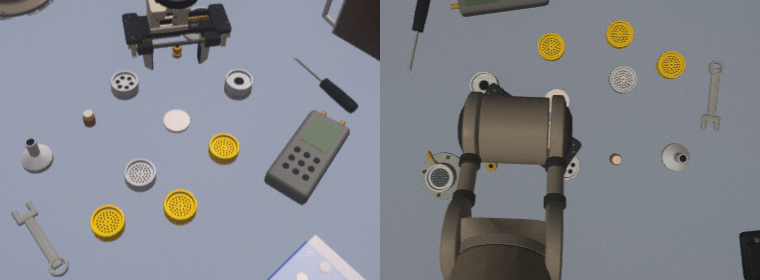

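The fine stage shows clear in both views (scene crop (140,173), top crop (623,79)), and its grasp-known pose gives each camera's bias. Corrected positions:
- base: (.4353, .2410)
- middle stage: (.4600, -.0176)
- coarse stage: (.6255, .1537)
- head: (.4786, -.250)

Now back to the fine stage to grasp it.

```bash
python3 -m jog '[[[-0.505,-0.254,0],0,0],[[-0.505,-0.254,0],0,0],[[-0.505,-0.254,0],0,0],[[-0.505,-0.254,0],0,0],[[-0.505,-0.254,0],0,0],[[-0.505,-0.254,0.12],0,0],[[-0.505,-0.254,0.19],0,0],[[-0.505,-0.254,0.19],0,0],[[-0.505,-0.254,0.19],0,0]]'; python3 go.py .6414 -.1374 .026 145.75
```

```text
time: 8.07
tool_pos: [0.6424, -0.1398, 0.1888]
tool_rot: [3.141, 0.002, 2.544]
contact_force: [0.1, -0.3, 0.2]
opening: 0.0919
grip_force: 0.0
t 8.07 grasp [ 0.6426 -0.1399  0.0296] rpy [1.7997e+02 1.0000e-01 1.4576e+02] q [-0.33  0.8   1.36 -0.    0.98 -1.3 ] open 0.0919 F [ 0.1 -0.3  0.2] g 0.0
shift [0.0054 0.0037 0.009 ] turn 0.0001
```

```bash
python3 -m jog '[[[0.005,0.0035,0],0,0],[[0.005,0.0035,0],0,0],[[0.005,0.0035,0],0,0]]'; python3 go.py .6414 -.1374 .026 145.75
```

```text
time: 8.45
tool_pos: [0.6412, -0.1375, 0.1882]
tool_rot: [3.141, 0.001, 2.544]
contact_force: [0.1, -0.7, 0.5]
opening: 0.092
grip_force: 0.0
t 8.45 grasp [ 0.6414 -0.1375  0.029 ] rpy [1.7999e+02 6.0000e-02 1.4577e+02] q [-0.33  0.79  1.36 -0.    0.98 -1.3 ] open 0.092 F [ 0.1 -0.7  0.5] g 0.0
shift [-0.0003  0.0004  0.0075] turn 0.0001
```

```bash
python3 -m jog '[[[0,0,0.0075],0,0.2],[[0,0,0.0075],0,0.5],[[0,0,0.0075],0,0.5],[[0,0,0.0075],0,0.5],[[0,0,0.0075],0,0.5],[[0,0,-0.05],0,0.5],[[0,0,-0.15],0,0.5],[[0,0,-0.25],0,0.5],[[0,0,-0.28],0,0.5],[[0,0,-0.28],0,0.5]]' 25; python3 go.py .4353 .2410 .13 145.75
```

```text
time: 9.7
tool_pos: [0.641, -0.1375, 0.2994]
tool_rot: [3.142, 0.0, 2.544]
contact_force: [0.6, -0.3, -0.9]
opening: 0.0575
grip_force: 25.0
t 9.7 grasp [ 0.6411 -0.1375  0.1402] rpy [1.8000e+02 2.0000e-02 1.4576e+02] q [-0.33  0.67  1.27 -0.    1.2  -1.3 ] open 0.0575 F [ 0.6 -0.3 -0.9] g 25.0
shift [0.9575 0.4928 0.025 ] turn 0.0
```

```bash
python3 -m jog '[[[0.1,0.05,0],0,0.5],[[0.22,0.11,0],0,0.5],[[0.34,0.17,0],0,0.5],[[0.46,0.23,0],0,0.5],[[0.58,0.3,0],0,0.5],[[0.7,0.36,0],0,0.5],[[0.82,0.42,0],0,0.5],[[0.9,0.46,0],0,0.5],[[0.9575,0.493,0],0,0.5],[[0.9575,0.493,0.025],0,0.5],[[0.9575,0.493,0.1],0,0.5],[[0.9575,0.493,0.1],0,0.5]]'; python3 go.py .4353 .2410 .075 145.75
```

```text
time: 11.2
tool_pos: [0.4347, 0.2399, 0.2565]
tool_rot: [-3.136, -0.004, 2.543]
contact_force: [0.1, -0.3, -1.2]
opening: 0.0574
grip_force: 25.0
t 11.2 grasp [0.4336 0.2395 0.0973] rpy [-179.65   -0.23  145.71] q [ 0.35  0.47  1.79 -0.    0.89 -0.62] open 0.0574 F [ 0.1 -0.3 -1.2] g 25.0
shift [0.0001 0.0035 0.0557] turn -0.0002
```

```bash
python3 -m jog '[[[0,0.001,0.03],0,0.5],[[0,0.001,0.055],0,0.5],[[0,0.001,0.055],0,0.5],[[0,0.001,0.055],0,0.5]]'; python3 go.py .4353 .2410 .065 145.75
```

```text
time: 11.7
tool_pos: [0.4358, 0.2413, 0.2377]
tool_rot: [3.141, 0.0, 2.544]
contact_force: [0.8, -0.3, -0.4]
opening: 0.0576
grip_force: 25.0
t 11.7 grasp [0.4359 0.2414 0.0785] rpy [1.7998e+02 2.0000e-02 1.4575e+02] q [ 0.35  0.5   1.81 -0.    0.83 -0.62] open 0.0576 F [ 0.8 -0.3 -0.4] g 25.0
shift [ 0.0006 -0.0014  0.0338] turn 0.0
```

```bash
python3 -m jog '[[[0.0006,-0.0014,0.008],0,0.5],[[0.0006,-0.0014,0.016],0,0.5],[[0.0006,-0.0014,0.022],0,0.5],[[0.0006,-0.0014,0.027],0,0.5],[[0.0006,-0.0014,0.027],0,0.5]]'; python3 go.py .4353 .2410 .065 145.75
```

```text
time: 12.32
tool_pos: [0.4351, 0.241, 0.2265]
tool_rot: [-3.141, -0.0, 2.544]
contact_force: [-0.5, 0.3, -2.0]
opening: 0.0577
grip_force: 25.0
t 12.32 grasp [0.4351 0.241  0.0673] rpy [-1.7998e+02 -1.0000e-02  1.4576e+02] q [ 0.35  0.52  1.82 -0.    0.81 -0.62] open 0.0577 F [-0.5  0.3 -2. ] g 25.0
shift [-0.0003  0.0002  0.0058] turn 0.0
```

Below the rim with no contact, so it has entered the socket. Now seat, release and retreat.

```bash
python3 -m jog '[[[0,0,0.003],0,0.5],[[0,0,0.006],0,0.5],[[0,0,0.007],0,0.5],[[0,0,0.007],0,0.5]]'; python3 go.py
```

```text
time: 12.82
tool_pos: [0.4352, 0.241, 0.2239]
tool_rot: [-3.142, 0.0, 2.544]
contact_force: [-1.1, -0.6, -0.8]
opening: 0.0571
grip_force: 25.0
t 12.82 grasp [0.4352 0.241  0.0647] rpy [-180.      0.    145.76] q [ 0.35  0.52  1.82 -0.    0.8  -0.62] open 0.0571 F [-1.1 -0.6 -0.8] g 25.0
```

```bash
python3 -m jog '[[[0,0,0.0015],0,0.5],[[0,0,0.003],0,0.5],[[0,0,0.003],0,0.5]]'; python3 go.py
```

```text
time: 13.2
tool_pos: [0.4352, 0.241, 0.2234]
tool_rot: [3.141, 0.0, 2.544]
contact_force: [-0.8, -0.7, 7.5]
opening: 0.0578
grip_force: 25.0
t 13.2 grasp [0.4353 0.241  0.0642] rpy [1.7998e+02 3.0000e-02 1.4576e+02] q [ 0.35  0.52  1.82 -0.    0.8  -0.62] open 0.0578 F [-0.8 -0.7  7.5] g 25.0
```

```bash
python3 -m jog '[[[0,0,0.001],0,0.3],[[0,0,0.001],0,0],[[0,0,0.001],0,0],[[0,0,-0.05],0,0],[[0,0,-0.2],0,0],[[0,0,-0.2],0,0],[[0,0,-0.2],0,0]]'; python3 go.py .460 -.0176 .09 145.75
```

```text
time: 14.08
tool_pos: [0.4349, 0.2409, 0.3024]
tool_rot: [-3.141, -0.0, 2.544]
contact_force: [-0.1, 0.4, -0.1]
opening: 0.0919
grip_force: 0.0
t 14.07 grasp [0.4349 0.2409 0.1432] rpy [-179.99   -0.    145.76] q [ 0.35  0.4   1.74 -0.    0.99 -0.62] open 0.0919 F [-0.1  0.4 -0.1] g 0.0
shift [-0.4156 -0.4989  0.133 ] turn 0.0
```

```bash
python3 -m jog '[[[-0.4155,-0.499,0],0,0],[[-0.4155,-0.499,0],0,0],[[-0.4155,-0.499,0],0,0],[[-0.4155,-0.499,0],0,0],[[-0.4155,-0.499,0.05],0,0],[[-0.4155,-0.499,0.133],0,0],[[-0.4155,-0.499,0.133],0,0],[[-0.4155,-0.499,0.133],0,0]]'; python3 go.py .460 -.0176 .03 145.75; python3 - <<'E'
from cell import cams
import cv2
im=cams.read_camera("scene")[80:320,160:400];cv2.imwrite("pics/s2.png",cv2.resize(im,(600,600),interpolation=cv2.INTER_CUBIC)[:,:,::-1])
E
```

```text
time: 15.08
tool_pos: [0.4603, -0.0173, 0.2495]
tool_rot: [-3.141, -0.001, 2.544]
contact_force: [-0.1, 0.5, 0.2]
opening: 0.0916
grip_force: 0.0
t 15.07 grasp [ 0.4602 -0.0173  0.0903] rpy [-1.7998e+02 -4.0000e-02  1.4578e+02] q [-0.2   0.43  1.9  -0.    0.82 -1.18] open 0.0916 F [-0.1  0.5  0.2] g 0.0
shift [ 0.0002 -0.0009  0.1509] turn 0.0002
```

View pics/s2.png

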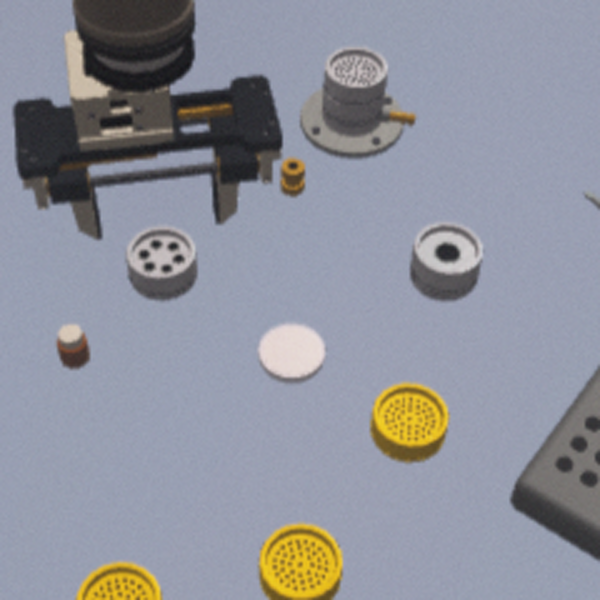

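The fine stage sits flush and upright on the base at crop (355,75), and the gripper hovers over the middle stage at (162,260). Next, grasp the middle stage.

```bash
python3 -m jog '[[[0,-0.001,0.1],0,0],[[0,-0.001,0.15],0,0],[[0,-0.001,0.15],0,0],[[0,-0.001,0.15],0,0.3],[[0,-0.001,0.15],0,0.5],[[0,-0.001,0.15],0,0.5],[[0,-0.001,0.15],0,0.5],[[0,-0.001,0.15],0,0.5],[[0,-0.001,0.1],0,0.5],[[0,-0.001,-0.05],0,0.5],[[0,-0.001,-0.15],0,0.5],[[0,-0.001,-0.15],0,0.5]]' 25; python3 go.py .4353 .2410 .14 145.75
```

```text
time: 16.62
tool_pos: [0.4606, -0.018, 0.312]
tool_rot: [3.139, 0.006, 2.544]
contact_force: [-0.1, 0.2, -2.3]
opening: 0.0574
grip_force: 25.0
t 16.62 grasp [ 0.4616 -0.0182  0.1528] rpy [179.87   0.33 145.76] q [-0.21  0.33  1.83 -0.    0.98 -1.18] open 0.0574 F [-0.1  0.2 -2.3] g 25.0
shift [0.4168 0.4995 0.0308] turn 0.0
```

```bash
python3 -m jog '[[[0.08,0.1,0],0,0.5],[[0.16,0.2,0],0,0.5],[[0.25,0.3,0],0,0.5],[[0.33,0.4,0],0,0.5],[[0.39,0.47,0],0,0.5],[[0.4165,0.499,0],0,0.5],[[0.4165,0.499,0],0,0.5],[[0.4165,0.499,0.07],0,0.5],[[0.4165,0.499,0.11],0,0.5],[[0.4165,0.499,0.11],0,0.5],[[0.4165,0.499,0.11],0,0.5]]'; python3 go.py .4353 .2410 .093 145.75
```

```text
time: 18.0
tool_pos: [0.4351, 0.2402, 0.266]
tool_rot: [3.141, 0.001, 2.543]
contact_force: [-0.4, 0.2, -1.0]
opening: 0.0573
grip_force: 25.0
t 18.0 grasp [0.4352 0.2402 0.1068] rpy [1.7998e+02 3.0000e-02 1.4569e+02] q [ 0.35  0.45  1.79 -0.    0.9  -0.62] open 0.0573 F [-0.4  0.2 -1. ] g 25.0
shift [0.0008 0.002  0.0344] turn -0.0004
```

```bash
python3 -m jog '[[[0.001,0.002,0.008],0,0.5],[[0.001,0.002,0.016],0,0.5],[[0.001,0.002,0.022],0,0.5],[[0.001,0.002,0.028],0,0.5],[[0.001,0.002,0.028],0,0.5]]'; python3 go.py .4353 .2410 .093 145.75
```

```text
time: 18.62
tool_pos: [0.4348, 0.2418, 0.2541]
tool_rot: [-3.141, 0.0, 2.544]
contact_force: [0.1, -0.3, -1.7]
opening: 0.0575
grip_force: 25.0
t 18.62 grasp [0.4348 0.2418 0.0949] rpy [-1.7999e+02  1.0000e-02  1.4576e+02] q [ 0.35  0.47  1.8  -0.    0.87 -0.62] open 0.0575 F [ 0.1 -0.3 -1.7] g 25.0
shift [-0.0022 -0.0009  0.0048] turn 0.0001
```

```bash
python3 -m jog '[[[-0.002,-0.001,0.003],0,0.5],[[-0.002,-0.001,0.006],0,0.5],[[-0.002,-0.001,0.008],0,0.5],[[-0.002,-0.001,0.009],0,0.5],[[-0.002,-0.001,0.009],0,0.5]]'; python3 go.py .4353 .2410 .093 145.75
```

```text
time: 19.25
tool_pos: [0.4349, 0.241, 0.2528]
tool_rot: [3.141, 0.001, 2.544]
contact_force: [-5.9, -3.0, 20.6]
opening: 0.0572
grip_force: 25.0
t 19.25 grasp [0.4351 0.241  0.0936] rpy [1.7996e+02 4.0000e-02 1.4577e+02] q [ 0.35  0.47  1.8  -0.    0.87 -0.62] open 0.0572 F [-5.9 -3.  20.6] g 25.0
shift [-0.0007  0.0005  0.0014] turn 0.0001
```

```bash
python3 -m jog '[[[0,0,-0.002],0,0.5],[[0,0,-0.002],0,0.5]]'; python3 go.py;python3 -m jog '[[[0.002,0,-0.001],0,0.5],[[0,0,0],0,0.5],[[0,0,0],0,0.5]]'; python3 go.py
```

```text
time: 19.5
tool_pos: [0.435, 0.241, 0.2528]
tool_rot: [3.141, 0.001, 2.544]
contact_force: [-3.7, -1.8, 11.9]
opening: 0.0574
grip_force: 25.0
t 19.5 grasp [0.4351 0.241  0.0936] rpy [1.7997e+02 3.0000e-02 1.4577e+02] q [ 0.35  0.47  1.8  -0.    0.87 -0.62] open 0.0574 F [-3.7 -1.8 11.9] g 25.0
time: 19.88
tool_pos: [0.435, 0.2411, 0.2528]
tool_rot: [3.141, 0.0, 2.544]
contact_force: [-4.8, -0.6, 13.7]
opening: 0.0575
grip_force: 25.0
t 19.88 grasp [0.4351 0.2411 0.0936] rpy [1.7997e+02 2.0000e-02 1.4576e+02] q [ 0.35  0.47  1.8   0.    0.87 -0.62] open 0.0575 F [-4.8 -0.6 13.7] g 25.0
```

```bash
python3 -m jog '[[[0,0,-0.002],0,0.3],[[0,0,-0.002],0,0],[[0,0,-0.002],0,0],[[0,0,-0.05],0,0],[[0,0,-0.15],0,0],[[0,0,-0.15],0,0],[[0,0,-0.15],0,0]]'; python3 go.py .6255 .1537 .10 145.75
```

```text
time: 20.75
tool_pos: [0.4349, 0.2409, 0.3109]
tool_rot: [-3.141, -0.0, 2.544]
contact_force: [0.1, -0.4, -0.1]
opening: 0.0915
grip_force: 0.0
t 20.75 grasp [0.4348 0.2408 0.1517] rpy [-1.7996e+02 -2.0000e-02  1.4575e+02] q [ 0.35  0.39  1.73 -0.    1.02 -0.62] open 0.0915 F [ 0.1 -0.4 -0.1] g 0.0
shift [-0.5166  0.088   0.129 ] turn 0.0
```

```bash
python3 -m jog '[[[-0.517,0.088,0],0,0],[[-0.517,0.088,0],0,0],[[-0.517,0.088,0],0,0],[[-0.517,0.088,0.05],0,0],[[-0.517,0.088,0.129],0,0],[[-0.517,0.088,0.129],0,0],[[-0.517,0.088,0.129],0,0]]'; python3 go.py .6255 .1537 .034 145.75; python3 - <<'E'
from cell import cams
from fit import *
im=cams.read_camera("scene")
m=cams.camera_model("scene")
# predicted rim of the seated middle stage (z=99 mm) with scene bias removed
a=np.linspace(0,2*np.pi,80);b=cv2.resize(im[50:170,220:400],(720,480),interpolation=cv2.INTER_CUBIC)[:,:,::-1].copy()
for z in(.099,.069,.045):
    u=(proj(np.c_[.4355+.029*np.cos(a),.2387+.029*np.sin(a),0*a+z],m)-[220,50]+.5)*4
    cv2.polylines(b,[u.astype(np.int32)],True,(0,0,255),1)
cv2.imwrite("pics/s3.png",b)
E
```

```text
time: 21.62
tool_pos: [0.6259, 0.154, 0.2601]
tool_rot: [-3.141, -0.0, 2.544]
contact_force: [-0.5, 0.8, -0.1]
opening: 0.0918
grip_force: 0.0
t 21.62 grasp [0.6259 0.154  0.1009] rpy [-1.7999e+02 -1.0000e-02  1.4578e+02] q [ 0.12  0.69  1.35 -0.    1.1  -0.85] open 0.0918 F [-0.5  0.8 -0.1] g 0.0
shift [ 0.0004 -0.0011  0.1672] turn 0.0002
```

View pics/s3.png

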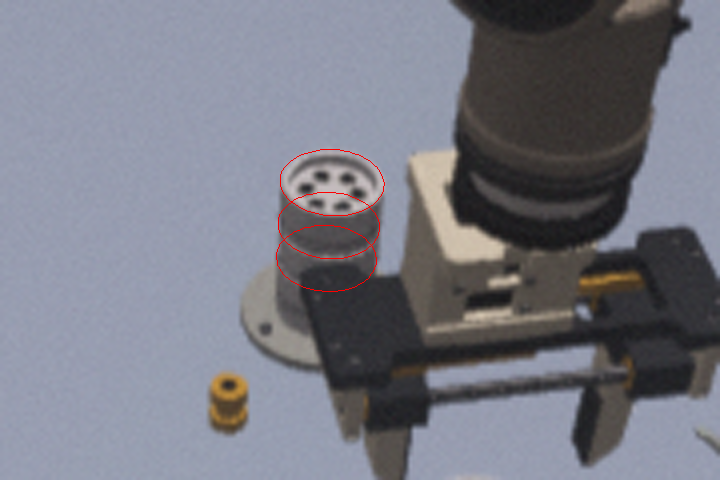

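The middle stage's rim at (331,183) matches the predicted seated ring, so it is upright and fully down. Next, the coarse stage.

```bash
python3 -m jog '[[[0,-0.001,0.1],0,0],[[0,-0.001,0.167],0,0],[[0,-0.001,0.167],0,0],[[0,-0.001,0.167],0,0.3],[[0,-0.001,0.167],0,0.5],[[0,-0.001,0.167],0,0.5],[[0,-0.001,0.167],0,0.5],[[0,-0.001,0.167],0,0.5],[[0,-0.001,0.1],0,0.5],[[0,-0.001,-0.05],0,0.5],[[0,-0.001,-0.19],0,0.5],[[0,-0.001,-0.19],0,0.5]]' 25; python3 go.py .4353 .2410 .17 145.75
```

```text
time: 23.18
tool_pos: [0.6265, 0.1535, 0.3412]
tool_rot: [3.135, 0.008, 2.544]
contact_force: [-0.4, -0.5, -1.9]
opening: 0.0576
grip_force: 25.0
t 23.18 grasp [0.6281 0.1537 0.182 ] rpy [179.64   0.43 145.76] q [ 0.12  0.61  1.26 -0.    1.26 -0.85] open 0.0576 F [-0.4 -0.5 -1.9] g 25.0
shift [ 0.5184 -0.0883  0.0255] turn 0.0
```

```bash
python3 -m jog '[[[0.1,-0.02,0],0,0.5],[[0.2,-0.04,0],0,0.5],[[0.3,-0.06,0],0,0.5],[[0.4,-0.075,0],0,0.5],[[0.48,-0.086,0],0,0.5],[[0.517,-0.089,0],0,0.5],[[0.517,-0.089,0],0,0.5],[[0.517,-0.089,0.05],0,0.5],[[0.517,-0.089,0.085],0,0.5],[[0.517,-0.089,0.085],0,0.5],[[0.517,-0.089,0.085],0,0.5]]'; python3 go.py .4353 .2410 .127 145.75
```

```text
time: 24.55
tool_pos: [0.4353, 0.2402, 0.3021]
tool_rot: [3.141, 0.0, 2.543]
contact_force: [0.2, -0.0, -1.4]
opening: 0.0575
grip_force: 25.0
t 24.55 grasp [0.4353 0.2402 0.1429] rpy [1.7998e+02 2.0000e-02 1.4573e+02] q [ 0.35  0.4   1.75 -0.    0.99 -0.62] open 0.0575 F [ 0.2 -0.  -1.4] g 25.0
shift [0.001  0.0016 0.0398] turn -0.0001
```

```bash
python3 -m jog '[[[0,0,0.01],0,0.5],[[0,0,0.018],0,0.5],[[0,0,0.025],0,0.5],[[0,0,0.032],0,0.5],[[0,0,0.032],0,0.5]]'; python3 go.py .4353 .2410 .127 145.75
```

```text
time: 25.18
tool_pos: [0.4346, 0.2403, 0.2889]
tool_rot: [-3.141, -0.0, 2.544]
contact_force: [0.3, 0.8, -1.1]
opening: 0.0578
grip_force: 25.0
t 25.18 grasp [0.4346 0.2403 0.1297] rpy [-1.7997e+02 -1.0000e-02  1.4576e+02] q [ 0.35  0.42  1.76 -0.    0.96 -0.62] open 0.0578 F [ 0.3  0.8 -1.1] g 25.0
shift [-0.0004  0.0023  0.0066] turn 0.0
```

```bash
python3 -m jog '[[[-0.0005,0.002,0],0,0.5],[[-0.0005,0.002,0.003],0,0.5],[[-0.0005,0.002,0.006],0,0.5],[[-0.0005,0.002,0.008],0,0.5],[[-0.0005,0.002,0.008],0,0.5]]'; python3 go.py .4353 .2410 .127 145.75
```

```text
time: 25.8
tool_pos: [0.4353, 0.2409, 0.2867]
tool_rot: [3.141, 0.0, 2.544]
contact_force: [-2.5, -1.0, 6.3]
opening: 0.0575
grip_force: 25.0
t 25.8 grasp [0.4354 0.2409 0.1275] rpy [1.7998e+02 3.0000e-02 1.4576e+02] q [ 0.35  0.42  1.76 -0.    0.95 -0.62] open 0.0575 F [-2.5 -1.   6.3] g 25.0
shift [0.0001 0.0002 0.0011] turn 0.0001
```

```bash
python3 -m jog '[[[0,0,-0.001],0,0.3],[[0,0,-0.001],0,0],[[0,0,-0.001],0,0],[[0,0,-0.05],0,0],[[0,0,-0.15],0,0],[[0,0,-0.15],0,0],[[0,0,-0.15],0,0]]'; python3 go.py .4786 -.2500 .12 145.75
```

```text
time: 26.68
tool_pos: [0.4351, 0.2408, 0.3453]
tool_rot: [-3.141, -0.0, 2.544]
contact_force: [-0.5, -0.6, -0.4]
opening: 0.0918
grip_force: 0.0
t 26.68 grasp [0.435  0.2407 0.1861] rpy [-1.7996e+02 -2.0000e-02  1.4576e+02] q [ 0.35  0.35  1.69 -0.    1.1  -0.62] open 0.0918 F [-0.5 -0.6 -0.4] g 0.0
shift [-0.7804 -0.953   0.1657] turn 0.0
```

```bash
python3 -m jog '[[[-0.78,-0.953,0],0,0],[[-0.78,-0.953,0],0,0],[[-0.78,-0.953,0],0,0],[[-0.78,-0.953,0],0,0],[[-0.78,-0.953,0],0,0],[[-0.78,-0.953,0],0,0],[[-0.78,-0.953,0],0,0],[[-0.78,-0.953,0],0,0],[[-0.78,-0.953,0.165],0,0],[[-0.78,-0.953,0.165],0,0],[[-0.78,-0.953,0.165],0,0],[[-0.78,-0.953,0.165],0,0]]'; python3 go.py .4786 -.2500 .053 145.75; python3 - <<'E'
from cell import cams
import cv2,numpy as np
im=cams.read_camera("scene")
b=[cv2.resize(im[y:y+130,x:x+130],(400,400),interpolation=cv2.INTER_CUBIC)[:,:,::-1] for x,y in((235,40),(80,160))]
cv2.imwrite("pics/s4.png",np.hstack(b))
E
```

```text
time: 28.18
tool_pos: [0.4794, -0.2494, 0.2819]
tool_rot: [-3.141, 0.003, 2.545]
contact_force: [-0.6, 0.9, -0.0]
opening: 0.0921
grip_force: 0.0
t 28.18 grasp [ 0.4798 -0.2497  0.1227] rpy [-179.99    0.19  145.83] q [-0.62  0.5   1.65 -0.    0.99 -1.6 ] open 0.0921 F [-0.6  0.9 -0. ] g 0.0
shift [ 0.0014 -0.0022  0.1742] turn 0.0004
```

View pics/s4.png

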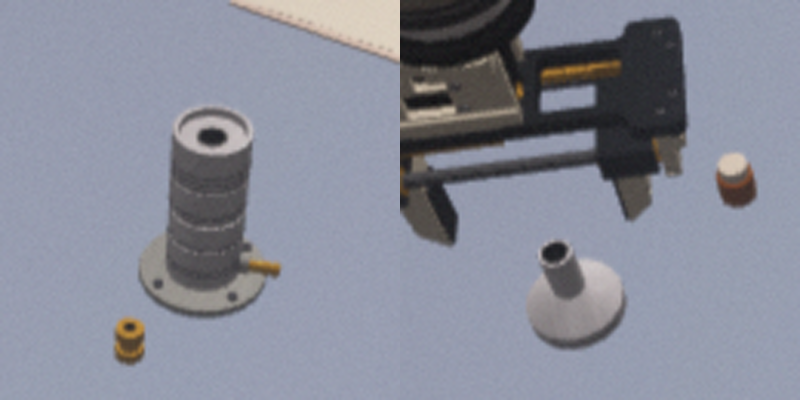

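The stack of three stages is straight at left (210,190), and the gripper is above the head's tube at (555,260). Next, grasp the tube.

```bash
python3 -m jog '[[[0,0,0],0,0],[[0,0,0.05],0,0.2],[[0,0,0.05],0,0.4]]'; python3 go.py .4786 -.2500 .053 145.75
```

```text
time: 28.6
tool_pos: [0.4785, -0.2494, 0.2595]
tool_rot: [-3.142, -0.002, 2.544]
contact_force: [0.5, 0.0, -0.2]
opening: 0.0764
grip_force: 0.0
t 28.6 grasp [ 0.4783 -0.2492  0.1003] rpy [-1.8000e+02 -1.0000e-01  1.4578e+02] q [-0.62  0.53  1.67 -0.    0.94 -1.6 ] open 0.0764 F [ 0.5  0.  -0.2] g 0.0
shift [-0.0013 -0.0011  0.1183] turn 0.0001
```

```bash
python3 -m jog '[[[-0.001,-0.001,0.06],0,0.4],[[-0.001,-0.001,0.118],0,0.4],[[-0.001,-0.001,0.118],0,0.5],[[-0.001,-0.001,0.118],0,0.7],[[-0.001,-0.001,0.118],0,0.9],[[-0.001,-0.001,0.118],0,0.9],[[-0.001,-0.001,0.118],0,0.9],[[-0.001,-0.001,0.118],0,0.9]]' 25; python3 go.py .4353 .2410 .22 145.75
```

```text
time: 29.6
tool_pos: [0.479, -0.2505, 0.2134]
tool_rot: [-3.141, 0.001, 2.544]
contact_force: [0.3, 0.4, 5.6]
opening: 0.0195
grip_force: 25.0
t 29.6 grasp [ 0.4792 -0.2506  0.0542] rpy [-1.7999e+02  7.0000e-02  1.4575e+02] q [-0.62  0.6   1.71 -0.    0.84 -1.6 ] open 0.0195 F [0.3 0.4 5.6] g 25.0
shift [ 0.7813  0.9542 -0.4156] turn 0.0
```

```bash
python3 -m jog '[[[0,0,-0.02],0,0.9],[[0,0,-0.1],0,0.9],[[0,0,-0.2],0,0.9],[[0,0,-0.3],0,0.9],[[0,0,-0.38],0,0.9],[[0,0,-0.415],0,0.9],[[0,0,-0.415],0,0.9],[[0,0,-0.415],0,0.9]]'; python3 go.py .4353 .2410 .22 145.75; python3 - <<'E'
from cell import cams
import cv2,numpy as np
im=cams.read_camera("scene")
cv2.imwrite("pics/s5.png",cv2.resize(im[60:280,30:330],(800,587),interpolation=cv2.INTER_CUBIC)[:,:,::-1])
E
```

```text
time: 30.6
tool_pos: [0.4786, -0.2502, 0.3772]
tool_rot: [3.142, -0.003, 2.544]
contact_force: [-0.8, -0.3, -0.3]
opening: 0.0195
grip_force: 25.0
t 30.6 grasp [ 0.4782 -0.2499  0.218 ] rpy [ 1.8000e+02 -1.6000e-01  1.4575e+02] q [-0.62  0.39  1.53 -0.    1.23 -1.6 ] open 0.0195 F [-0.8 -0.3 -0.3] g 25.0
shift [ 0.7805  0.9541 -0.0029] turn 0.0
```

View pics/s5.png

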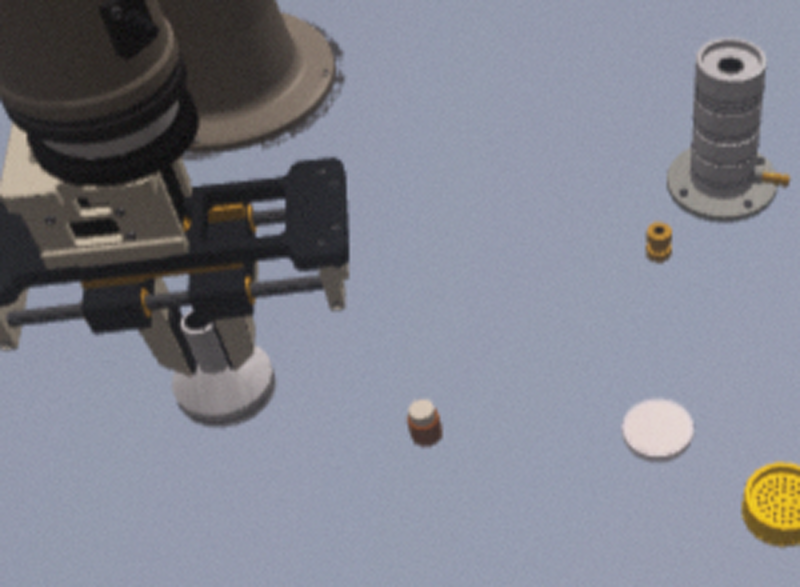

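The head hangs straight between the pads at (220,370). Now carry it to the stack.

```bash
python3 -m jog '[[[0.08,0.1,0],0,0.9],[[0.16,0.2,0],0,0.9],[[0.25,0.3,0],0,0.9],[[0.33,0.4,0],0,0.9],[[0.41,0.5,0],0,0.9],[[0.49,0.6,0],0,0.9],[[0.57,0.7,0],0,0.9],[[0.65,0.8,0],0,0.9],[[0.72,0.88,0],0,0.9],[[0.76,0.93,0],0,0.9],[[0.78,0.954,0],0,0.9],[[0.78,0.954,0],0,0.9]]'; python3 -m jog '[[[0,0,0],0,0.9],[[0,0,0],0,0.9]]';python3 go.py .4353 .2410 .1825 145.75
```

```text
time: 32.15
tool_pos: [0.4356, 0.2408, 0.378]
tool_rot: [-3.14, -0.001, 2.545]
contact_force: [0.5, -0.3, -0.4]
opening: 0.0194
grip_force: 25.0
time: 32.4
tool_pos: [0.4359, 0.2398, 0.3787]
tool_rot: [-3.141, 0.0, 2.543]
contact_force: [0.1, 0.4, -0.9]
opening: 0.0199
grip_force: 25.0
t 32.4 grasp [0.4359 0.2398 0.2195] rpy [-1.7999e+02  1.0000e-02  1.4568e+02] q [ 0.35  0.32  1.64 -0.    1.19 -0.62] open 0.0199 F [ 0.1  0.4 -0.9] g 25.0
shift [0.0029 0.0016 0.0924] turn -0.0004
```

```bash
python3 -m jog '[[[0.002,0.0015,0.03],0,0.9],[[0.002,0.0015,0.05],0,0.9],[[0.002,0.0015,0.065],0,0.9],[[0.002,0.0015,0.072],0,0.9],[[0.002,0.0015,0.079],0,0.9],[[0.002,0.0015,0.085],0,0.9],[[0.002,0.0015,0.085],0,0.9]]';python3 go.py .4353 .2410 .1825 145.75
```

```text
time: 33.28
tool_pos: [0.4353, 0.2416, 0.3446]
tool_rot: [-3.141, -0.0, 2.544]
contact_force: [-0.1, -0.7, -1.4]
opening: 0.0193
grip_force: 25.0
t 33.27 grasp [0.4353 0.2416 0.1854] rpy [-179.99   -0.    145.76] q [ 0.35  0.35  1.69 -0.    1.1  -0.62] open 0.0193 F [-0.1 -0.7 -1.4] g 25.0
shift [-0.0009 -0.0014  0.0073] turn 0.0
```

Entered freely; now seat it.

```bash
python3 -m jog '[[[-0.001,-0.0015,0.002],0,0.9],[[-0.001,-0.0015,0.0045],0,0.9],[[-0.001,-0.0015,0.0065],0,0.9],[[-0.001,-0.0015,0.008],0,0.9],[[-0.001,-0.0015,0.008],0,0.9]]';python3 go.py .4353 .2410 .1825 145.75
```

```text
time: 33.9
tool_pos: [0.4353, 0.2409, 0.3424]
tool_rot: [3.141, 0.001, 2.544]
contact_force: [-2.2, 0.3, 6.4]
opening: 0.0191
grip_force: 25.0
t 33.9 grasp [0.4355 0.2409 0.1832] rpy [1.7995e+02 4.0000e-02 1.4576e+02] q [ 0.35  0.35  1.69 -0.    1.09 -0.62] open 0.0191 F [-2.2  0.3  6.4] g 25.0
shift [0.0002 0.0001 0.0017] turn 0.0001
```

```bash
python3 -m jog '[[[0,0,0],0,0.6],[[0,0,0],0,0.3],[[0,0,0],0,0.2],[[0,0,-0.1],0,0.2],[[0,0,-0.25],0,0.2],[[-0.3,-0.35,-0.25],0,0.2],[[-0.3,-0.35,-0.25],0,0.2],[[-0.3,-0.35,-0.25],0,0.2],[[-0.3,-0.35,-0.25],0,0.2],[[-0.3,-0.35,-0.25],0,0.2]]';python3 go.py; python3 - <<'E'
from cell import cams
from fit import *
s,t=cams.read_camera("scene"),cams.read_camera("top")
m=cams.camera_model("scene");b=cv2.resize(s[30:180,230:380],(600,600),interpolation=cv2.INTER_CUBIC)[:,:,::-1].copy()
a=np.linspace(0,2*np.pi,80)
for z,r in(.147,.029),(.197,.01),(.135,.029):
    u=(proj(np.c_[.4355+r*np.cos(a),.2387+r*np.sin(a),0*a+z],m)-[230,30]+.5)*4
    cv2.polylines(b,[u.astype(np.int32)],True,(0,0,255),1)
cv2.imwrite("pics/s6.png",b);cv2.imwrite("pics/s7.png",np.vstack([s,t])[:,:,::-1][::1,::1][:840:,:][::, :][0:420])
cv2.imwrite("pics/s8.png",t[:,:,::-1])
E
```

```text
time: 35.15
tool_pos: [0.4557, 0.0578, 0.4414]
tool_rot: [3.141, -0.0, 2.543]
contact_force: [0.8, 0.4, 0.9]
opening: 0.0733
grip_force: 0.0
t 35.15 grasp [0.4557 0.0579 0.2822] rpy [ 1.7999e+02 -3.0000e-02  1.4570e+02] q [-0.04  0.19  1.63  0.    1.32 -1.01] open 0.0733 F [0.8 0.4 0.9] g 0.0
```

View pics/s6.png

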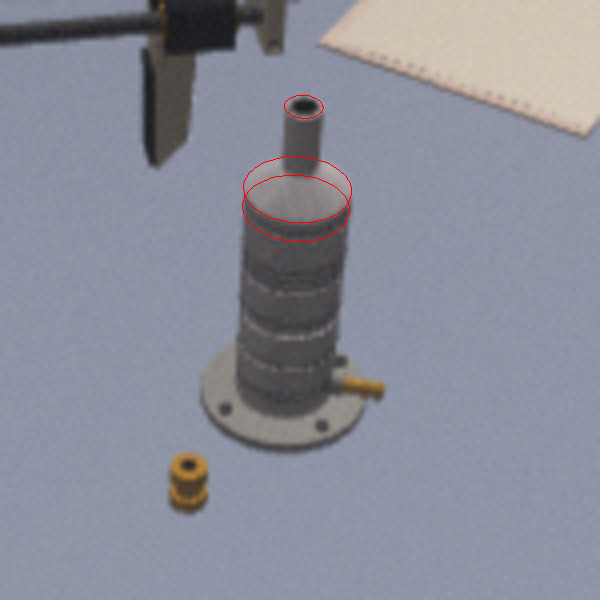

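View pics/s7.png

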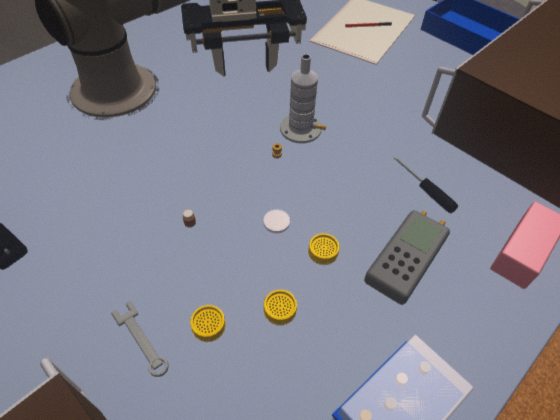

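The tube top (303,107) and head rim (297,190) lie on the predicted seated rings. The stack is upright, the bystanders are unmoved and the gripper is clear, so I'm handing in.

```bash
python3 -c "
from cell import robot
print(robot.hand_in())"
```

```text
the job is handed in; nothing more can be done
None
```

The impactor is assembled on its base in the order asked (fine, middle, coarse, inlet head) and handed in at about 35 s; the last pictures show the stack upright, the head fully down and the bystanders where they were.

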